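Burnish a lifting inlay line flush

ROBOT

A 6-joint arm with a two-finger parallel gripper is mounted at the origin on the work surface. World frame = base frame: x ahead of the robot, y to its left, z up, the work surface at z = 0. Lengths are in m, angles in rad, forces in N, time in s.
With the tool pointing down it reaches from about 0.225 to 0.875 m from the base axis. Payload 3.4 kg.
Tool frame: the origin (TCP) lies midway between the tips of the shut fingers; the grasp point (between the pads) lies 19 mm behind it (pinch_z is the distance from the TCP to the grasp point, in m); z points along the fingers, y is the line along which they close (so a half turn about z gives the same grasp; the last joint's range is limited). The gripper opens to 85 mm and grips with 20 to 120 N. Pads are 22 mm wide; open, the fingers measure 114 mm over their backs; the gripper's body (76 mm by 85 mm) begins 54 mm behind the grasp point. The pads swing forward as they close: fully open they stand 13 mm farther back than shut.
Start: joints at [1.222, 0.276, 1.505, -0, 1.361, -0.121], TCP at [0.13, 0.56, 0.231] pointing down, gripper open.
Joint ranges: [-2.89, 2.89], [-0.75, 2.08], [0.22, 2.7], [-1.18, 4.32], [0.11, 2.71], [-2.7, 2.7]. Speed limits (rad/s): [2.57, 2.57, 3.14, 3.14, 3.14, 3.14].

INTERFACE

Orientations are given as a unit quaternion [w, x, y, z].
In Python, from rig import get_state, get_image, sign_off, pinch_z gives the robot as it stands.
- The arm moves only by the tool send_rows, never from a script. Its argument "steps" is one flat list of numbers, 5 for each row, row after row: the gripper's target within -1 to 1 (fully open at 1, half-way at 0, shut at -1), then the shift along the tool's x, y, z in cm, then the turn about the tool's z in degrees. In form: [gripper, x, y, z, roll, gripper, x, y, z, roll, ...]. A call has 1 to 12 rows; each row shifts and turns the commanded pose from where the row before left it, along the tool's axes as they then stand; what a row does not reach is not made up. A row lasts 1/10 s, in which the tool goes at most 50 mm and 8.59 degrees, less where a joint would pass 70% of its speed; a pose out of reach is approached as far as the arm can. A call is refused whole if a number of a shift passes 5 or a number of a turn 8.59, either way. A call with a gripper value outside its range is refused whole. The fingers move at their own pace and stop on an object; "newtons" is the grip in N (left out, the last holds). Time passes only in rows, so rows that do not move let the fingers close. It gives the time, the measured TCP pose, the force, the opening and the grip force at its end, in the units of the state.
- get_state(): the state, without advancing time (a new reading comes with each control period).
- get_image(name): name is "scene" or "side" or "wrist"; returns a dict with "color" (384x512x3 uint8, red, green, blue), "mtx" (3x3 intrinsics, pixels), "T" (4x4, takes a point from camera to world coordinates); the wrist camera has in their place "mount" (4x4, takes a point from camera to tool coordinates, whose origin is the TCP and whose axes are the flange's). Camera axes: x right, y down, z forward; pixel columns grow to the right and rows downward; lengths in m; the calibration is good to about 2 mm. A picture is of the moment at which its call begins: read the wrist's pose just before it. There is no depth.
- sign_off(): hands the job in; it is judged then, once.
The state is a dict: "clock": time; "qpos": joint angles; "qd": joint speeds; "effort": joint torques, N m; "position": TCP position; "ee_rot": TCP orientation; "contact_force": force on the tool from outside, world axes, zero at the start; "moment": the same for the moment, N m; "width": finger opening in m; "gripper_force": force on a finger pad.
Only numpy, scipy, OpenCV 4.12 (cv2) and the standard library are available. Lean on these libraries where they do the work, as an engineer would, in place of code of your own. Each camera call takes 0.05 s, during which the arm holds its last target. There are 200 camera calls.

TASK

Take the square-handled burnisher out of the tool stand and draw its steel tip slowly and lightly along the dark inlay line of the panel without lifting it on the way, from the end where the line lies level towards the lifted ends, so that all four lengths are pressed flush one after another. Keep the tip on the line, do not touch the panel with the gripper, and leave the two chisels standing; then stand the burnisher back upright in its hole in the stand.

Things in the scene. Friction and masses are not known exactly. Their poses are not given: they have to be found in the camera images.
- stylus: the burnisher, 141 mm tall, 0.15 kg, upright in a hole of the stand. Wooden SQUARE handle 24 x 24 mm, flat top, 8 to 74 mm above the origin; under it a brass collar 40 mm across, 8 mm thick; then a steel shank 10 mm thick ending in a steel ball 14 mm across. Origin: centre of the collar's underside, which rests on the stand's plate; z up along the handle; x, y square to its flats.
- stylus_tip (a point): the burnisher's tip: the lowest point of its polished steel ball, which slides easily, 67 mm below the burnisher's origin on its axis
- stand: fixed wooden tool stand: base 100 x 200 mm; a plate 80 x 200 mm, 12 mm thick, its top 85 mm above the table, with three round through holes 26 mm across at y = -65, 0, +65 mm (x = 0); open below the plate. Tools stand in the holes, collars on the plate. Origin: centre of the underside; z up.
- chisel1: a carving chisel standing in another hole of the stand: like the burnisher but with a ROUND turned handle up to 30 mm thick with a pointed-round top 79 mm above its origin (centre of its collar's underside); not needed, stays where it is
- chisel2: a second such chisel with a round handle, in the remaining hole; stays where it is
- panel: pale wooden panel fixed to the table, 142 x 232 mm (x, y), flat top 30 mm above the table, a border 10 mm wide and 6 mm higher, low rosettes (6 mm) beside the line. A dark inlay line 11 mm wide bows gently along y: four straight 40 mm lengths, each level at its seam0-side end and rising towards its seam4-side end like a ramp. Origin: centre of the underside; z up.
- seam0 (a point): the start of the inlay line: the hinged (level) end of the first length; a point on the line's middle at the height of the panel's top, fixed to the panel at x -6, y -78 mm. The line runs straight from each seam point to the next.
- seam1 (a point): where the first length ends and the second begins; a point on the line's middle at the height of the panel's top, fixed to the panel at x 8, y -40 mm. The line runs straight from each seam point to the next.
- seam2 (a point): where the second length ends and the third begins; a point on the line's middle at the height of the panel's top, fixed to the panel at x 13, y -1 mm. The line runs straight from each seam point to the next.
- seam3 (a point): where the third length ends and the last begins; a point on the line's middle at the height of the panel's top, fixed to the panel at x 8, y 39 mm. The line runs straight from each seam point to the next.
- seam4 (a point): the finish of the inlay line: where the raised end of the last length lies once pressed home; a point on the line's middle at the height of the panel's top, fixed to the panel at x -6, y 77 mm. The line runs straight from each seam point to the next.
- inlay1 (a joint): how far the first length (from seam0 to seam1) stands up, rad: 0 is flush with the panel's top, 0.17 is 7 mm proud at its seam1 end. Hinged at seam0, stiff: pushed down it stays down; takes about 1.3 N at the raised end, more nearer the hinge
- inlay2 (a joint): how far the second length (from seam1 to seam2) stands up, rad: 0 is flush with the panel's top, 0.17 is 7 mm proud at its seam2 end. Hinged at seam1, stiff: pushed down it stays down; takes about 1.3 N at the raised end, more nearer the hinge
- inlay3 (a joint): how far the third length (from seam2 to seam3) stands up, rad: 0 is flush with the panel's top, 0.17 is 7 mm proud at its seam3 end. Hinged at seam2, stiff: pushed down it stays down; takes about 1.3 N at the raised end, more nearer the hinge
- inlay4 (a joint): how far the last length (from seam3 to seam4) stands up, rad: 0 is flush with the panel's top, 0.17 is 7 mm proud at its seam4 end. Hinged at seam3, stiff: pushed down it stays down; takes about 1.3 N at the raised end, more nearer the hinge
Things that resemble listed ones, but are neither listed nor needed, are in the scene too. What is shaped like the stand but purple or red is not meant.

How it is judged:
By the outcome, as a careful person would: the job done as asked, in the order asked, and still so for the second after the job is handed in, with the robot touching nothing.
It also fails if it takes over 67 s, if anything falls off the work surface, if the arm or the gripper's body presses on something with over 40 N, if the wrist force passes 120 N, or if a joint passes its speed limit or range.

## Working session

There is one attempt and no reset: what is moved stays moved. The work goes in short steps, Python scripts to look and compute and a tool call to move; the robot and the scene stay as the last step left them, time stands still between calls to the robot, and variables do not carry over. Pictures are saved under pics/ and viewed, at most 10 in all, crops included, and the job is handed in when it is done.

Besides the shell and the picture viewer there is one more tool, called after "Request:" as name(argument=value, ...), one argument or row to a line, values as JSON. send_rows: Moves the arm, as the interface text tells. Its arguments: {"type":"object","properties":{"steps":{"type":"array"},"newtons":{"type":"number"}},"required":["steps"]}

```bash
mkdir -p pics; ls
cat > h.py <<'E'
import numpy as np,cv2
from rig import get_state,get_image,sign_off,pinch_z
from scipy.spatial.transform import Rotation as R
def cam(n):
    s=get_state(); d=get_image(n)
    if 'T' in d: T=np.array(d['T'])
    else:
        W=np.eye(4); q=s['ee_rot']; W[:3,:3]=R.from_quat([q[1],q[2],q[3],q[0]]).as_matrix(); W[:3,3]=s['position']
        T=W@np.array(d['mount'])
    return d['color'],np.array(d['mtx']),T
def ray(K,T,u,v):
    d=T[:3,:3]@np.linalg.inv(K)@np.array([u,v,1.]); return T[:3,3],d/np.linalg.norm(d)
def onplane(K,T,u,v,z):
    o,d=ray(K,T,u,v); return o+d*(z-o[2])/d[2]
def proj(K,T,p):
    c=np.linalg.inv(T)@np.append(p,1); x=K@c[:3]; return x[:2]/x[2]
def tri(rs):
    A=np.zeros((3,3));b=np.zeros(3)
    for o,d in rs:
        P=np.eye(3)-np.outer(d,d);A+=P;b+=P@o
    p=np.linalg.solve(A,b); return p,[np.linalg.norm((np.eye(3)-np.outer(d,d))@(p-o)) for o,d in rs]
def save(n,im): cv2.imwrite('pics/'+n,im[:,:,::-1])
E
python3 - <<'E'
from h import *
for n in ['scene','side','wrist']:
    c,K,T=cam(n); np.savez(n+'0.npz',c=c,K=K,T=T); save(n+'0.png',c); print(n,K.round(1).tolist(),T.round(3).tolist())
print(get_state(),pinch_z)
a,b=[np.load(n+'0.npz')['c'] for n in('scene','side')]
save('both.png',cv2.resize(np.vstack([a,b]),(400,600)) )
E
```

```text
pics
scene [[463.1, 0.0, 251.1], [0.0, 463.1, 192.1], [0.0, 0.0, 1.0]] [[-0.282, 0.548, -0.787, 1.369], [0.959, 0.181, -0.218, 0.392], [0.023, -0.817, -0.577, 0.774], [0.0, 0.0, 0.0, 1.0]]
side [[408.7, 0.0, 261.6], [0.0, 408.7, 187.2], [0.0, 0.0, 1.0]] [[0.905, -0.303, 0.299, 0.035], [-0.426, -0.623, 0.656, -0.712], [-0.013, -0.721, -0.693, 0.958], [0.0, 0.0, 0.0, 1.0]]
wrist [[308.6, 0.0, 250.8], [0.0, 308.6, 189.2], [0.0, 0.0, 1.0]] [[0.226, 0.925, 0.306, 0.052], [0.974, -0.214, -0.073, 0.577], [-0.002, 0.314, -0.949, 0.373], [0.0, 0.0, 0.0, 1.0]]
{'clock': 0.15, 'qpos': array([ 1.22200024e+00,  2.76490845e-01,  1.50580265e+00,  5.73225146e-06,
        1.36070304e+00, -1.21006731e-01]), 'qd': array([ 2.70982294e-04, -1.87302117e-03, -5.38488917e-03,  1.14977968e-04,
       -1.67896780e-03,  4.04830903e-05]), 'effort': array([-7.63826138e-04, -4.17153704e+01, -2.46028680e+01, -4.83326239e-04,
        7.81274313e-03,  4.14272861e-06]), 'position': array([0.1297283 , 0.55979348, 0.23063078]), 'ee_rot': array([-1.66101199e-04,  1.13649167e-01,  9.93520696e-01, -6.82014612e-04]), 'contact_force': array([-0.41195118, -0.59925606,  0.24920525]), 'moment': array([-0.00387374,  0.03111017, -0.0185655 ]), 'gripper_force': 0.0, 'width': 0.08520805033411877} 0.0187
```

View pics/scene0.png

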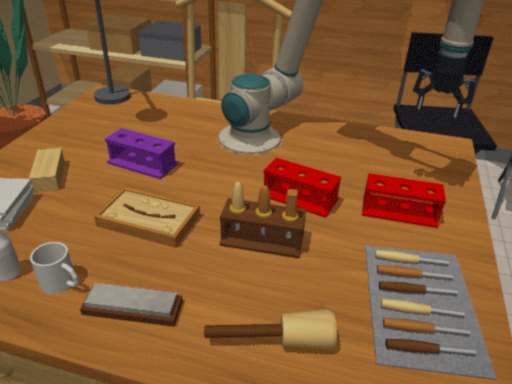

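View pics/side0.png

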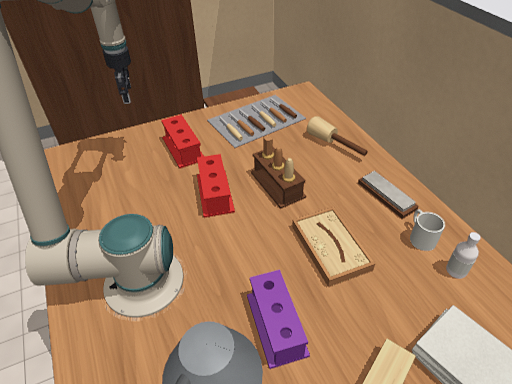

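The scene picture shows the brown stand at (263,228) with three tools: pale at (238,195), brown at (264,200) and brown at (291,203). The last looks flat-topped. The panel is at (148,215), and in the side view the stand is at (278,175) and the panel at (333,245). I'll confirm with one crop.

Run:
```python
from h import *
a,b=[np.load(n+'0.npz')['c'] for n in('scene','side')]
z=lambda im,x,y,w,h,s:cv2.resize(im[y:y+h,x:x+w],(w*s,h*s),interpolation=cv2.INTER_CUBIC)
top=np.hstack([z(a,215,175,100,75,4),z(b,245,130,100,75,4)])
bot=np.hstack([z(a,90,180,133,75,3)[:225,:399],np.zeros((225,1,3),np.uint8),z(b,285,205,133,75,3)[:225,:399],np.zeros((225,1,3),np.uint8)])
save('crop1.png',np.vstack([top,bot]))
```

```text
(no output)
```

View pics/crop1.png

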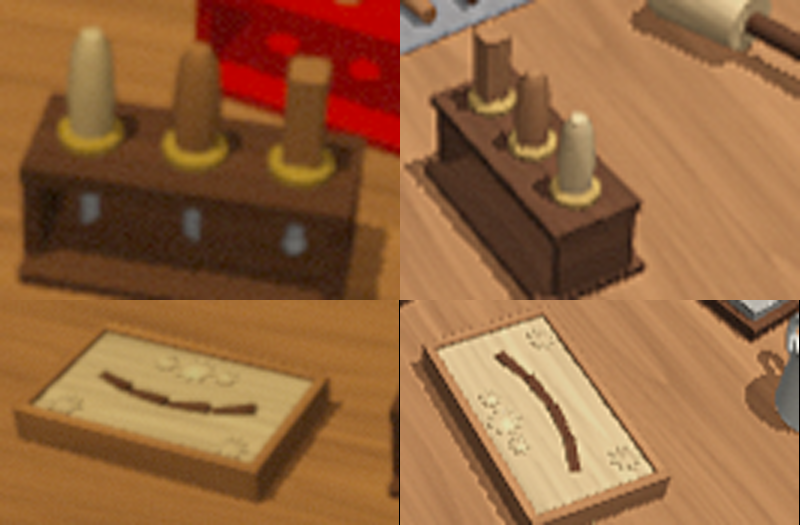

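The square, flat-topped handle is at scene (292,192) and side (268,140). The others, at scene (238,185) and (264,190), are round with pointed tops, so the burnisher is the tool in the stand's far-right hole. The line bows to the lower side in the scene view, so seam0 is its left end at (124,216)→ and seam4 its right end.

Run:
```python
from h import *
D={n:np.load(n+'0.npz') for n in('scene','side')}
box={'scene':(215,175,100,75),'side':(245,130,100,75)}
C={}
for n,d in D.items():
    hsv=cv2.cvtColor(d['c'],cv2.COLOR_RGB2HSV); m=((abs(hsv[...,0].astype(int)-24)<6)&(hsv[...,1]>150)&(hsv[...,2]>90)).astype(np.uint8)
    x,y,w,h=box[n]; k=np.zeros_like(m);k[y:y+h,x:x+w]=m[y:y+h,x:x+w]
    cs,_=cv2.findContours(k,0,2)
    out=[]
    for c in cs:
        if cv2.contourArea(c)>15:
            p=c.reshape(-1,2); out.append(((p[:,0].min()+p[:,0].max())/2,p[:,1].max(),len(p),np.ptp(p[:,0])+1))
            # (centre col, lowest row)
    C[n]=sorted(out); print(n,C[n])
# rough manual values
K,T=D['scene']['K'],D['scene']['T'];K2,T2=D['side']['K'],D['side']['T']
for a,b in [((310/4+215,175+63/4),(491/4-100+245,130+40/4)),((302/4+215,175+160/4),(493/4-100+245,130+98/4)),((90/4+215,175+130/4),(576/4-100+245,130+187/4)),((102/3+90,180+(375-300)/3),(574/3-400/3+285,205+(468-300)/3)),((255/3+90,180+108/3),(501/3-400/3+285,205+55/3))]:
    print(tri([ray(K,T,*a),ray(K2,T2,*b)]),a,b)
for q in[(102,375),(255,408)]: print(onplane(K,T,q[0]/3+90,180+(q[1]-300)/3,.03))
for q in[(574,468),(501,355)]: print(onplane(K2,T2,q[0]/3-400/3+285,205+(q[1]-300)/3,.03))
```

```text
scene [(np.float64(237.0), np.int32(213), 24, np.int32(17)), (np.float64(263.5), np.int32(217), 25, np.int32(16)), (np.float64(290.0), np.int32(221), 25, np.int32(17))]
side []
(array([0.4927518 , 0.24563508, 0.15446986]), [np.float64(0.004295943711387942), np.float64(0.004295943711387935)]) (292.5, 190.75) (267.75, 140.0)
(array([0.49741198, 0.24842382, 0.08847848]), [np.float64(0.002249477489672488), np.float64(0.0022494774896723584)]) (290.5, 215.0) (268.25, 154.5)
(array([0.50789812, 0.11874422, 0.08878933]), [np.float64(0.0014204969629400357), np.float64(0.0014204969629400498)]) (237.5, 207.5) (289.0, 176.75)
(array([ 0.51345988, -0.19464664,  0.02819814]), [np.float64(3.2143973869371905e-05), np.float64(3.21439738691748e-05)]) (124.0, 205.0) (343.0, 261.0)
(array([ 0.52106573, -0.0469344 ,  0.0313471 ]), [np.float64(0.002794369053427971), np.float64(0.002794369053427915)]) (175.0, 216.0) (318.66666666666663, 223.33333333333334)
[ 0.51550215 -0.19320923  0.03      ]
[ 0.5171049  -0.04596775  0.03      ]
[ 0.51255213 -0.1956758   0.03      ]
[ 0.52310091 -0.04858104  0.03      ]
```

Request:
send_rows(
  steps=[1, -3.5, -2, 0, 0, 1, -3.5, -2, 0, 0, 1, -3.5, -2, 0, 0, 1, -3.5, -2, 0, 0, 1, -3.5, -2, 0, 0, 1, -3.5, -2, 0, 0, 1, -3.5, -2, 0, 0, 1, -3.5, -2, 0, 0, 1, -3.5, -2, 0, 0, 1, -3.5, -2, 0, 0, 1, -3.5, -2, 0, 0, 1, -3.5, -2, 0, 0],
)

```text
clock: 1.35
position: [0.4857, 0.2302, 0.2311]
ee_rot: [-0.0, 0.114, 0.994, 0.0]
contact_force: [0.8, 1.4, -0.2]
width: 0.085
gripper_force: 0.0
```

Run:
```python
from h import *
c,K,T=cam('wrist'); np.savez('w1.npz',c=c,K=K,T=T); print(get_state()['position'],get_state()['clock'],get_state()['contact_force'])
print(T.round(3).tolist()); print(proj(K,T,[.495,.247,.159]))
save('w1.png',c)
```

```text
[0.49116411 0.22584349 0.23091672] 1.4 [ 4.04560384 -3.18669021  0.62626356]
[[0.227, 0.925, 0.306, 0.408], [0.974, -0.215, -0.071, 0.247], [0.0, 0.314, -0.949, 0.373], [0.0, 0.0, 0.0, 1.0]]
[277.0852033  207.37422484]
```

View pics/w1.png

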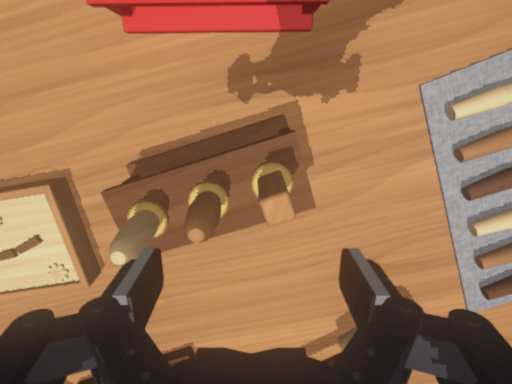

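The wrist view shows the burnisher's light square top near (278,209) and its collar near (272,180). The chisels are at (205,215) and (138,235). The stand's long axis runs tilted from (105,190) to (295,135). I'll measure the top face's yaw and centre.

```bash
cat > top.py <<'E'
from h import *
def top(c,K,T,guess,z=.159,dbg=False):
    u=proj(K,T,guess); x0,y0=int(u[0])-30,int(u[1])-30
    cr=c[y0:y0+60,x0:x0+60]; px=c[int(round(u[1]))-1:int(round(u[1]))+2,int(round(u[0]))-1:int(round(u[0]))+2].reshape(-1,3).mean(0)
    m=(np.abs(cr.astype(int)-px).max(2)<28).astype(np.uint8)
    n,l,s,ce=cv2.connectedComponentsWithStats(m,connectivity=4); k=l[30,30]; mm=(l==k).astype(np.uint8)
    mm=cv2.morphologyEx(mm,cv2.MORPH_OPEN,np.ones((3,3)))
    cs,_=cv2.findContours(mm,0,1); cc=max(cs,key=cv2.contourArea).reshape(-1,2)+[x0,y0]
    w=np.array([onplane(K,T,*p,z)[:2] for p in cc.astype(float)])
    r=cv2.minAreaRect((w*1000).astype(np.float32))
    mu=cv2.moments(cc.astype(np.float32)); ctr=(mu['m10']/mu['m00'],mu['m01']/mu['m00'])
    print('col',px,'px',ctr,'rect',r); return ctr
E
python3 - <<'E'
from top import *
c,K,T=cam('wrist'); s=get_state(); print(s['position'],s['qpos'].round(3),s['contact_force'])
g=onplane(K,T,279,207,.159)
ct=top(c,K,T,g); np.savez('w1.npz',c=c,K=K,T=T,ct=ct)
print(onplane(K,T,*ct,.159))
E
```

```text
[0.48847691 0.22820224 0.23079532] [ 0.31   0.222  1.582 -0.003  1.337 -1.028] [-0.96498422  0.34094446  1.05997876]
col [199.88888889 146.55555556  96.88888889] px (282.1622660856191, 215.42706998205588) rect ((503.847900390625, 243.29568481445312), (45.342063903808594, 40.38492965698242), 76.83352661132812)
[0.50811526 0.24467896 0.159     ]
```

```bash
sed -i 's/<28/<th/; s/dbg=False/th=14/' top.py
python3 - <<'E'
from top import *
d=np.load('w1.npz');c,K,T=d['c'],d['K'],d['T']
g=onplane(K,T,279,207,.159)
for th in(8,11,14,18,22): top(c,K,T,g,th=th)
print(c[196:228:2,260:300:3].sum(2))
E
```

```text
col [199.88888889 146.55555556  96.88888889] px (284.06329966329963, 201.9239057239057) rect ((496.9747314453125, 246.84591674804688), (19.817405700683594, 19.522377014160156), 6.9223856925964355)
col [199.88888889 146.55555556  96.88888889] px (283.36708860759495, 201.69198312236284) rect ((496.85736083984375, 246.67593383789062), (20.09122657775879, 20.268192291259766), 6.9223527908325195)
col [199.88888889 146.55555556  96.88888889] px (282.090490797546, 201.21625766871165) rect ((497.04730224609375, 246.86190795898438), (20.871397018432617, 20.62715721130371), 5.485421657562256)
col [199.88888889 146.55555556  96.88888889] px (282.1535887274328, 215.93527080581242) rect ((504.2200927734375, 243.2086181640625), (45.342063903808594, 39.62042999267578), 76.83352661132812)
col [199.88888889 146.55555556  96.88888889] px (282.17449139280126, 215.70439923491566) rect ((503.8481140136719, 243.29562377929688), (45.342063903808594, 40.38447189331055), 76.83352661132812)
[[283 270 396 454 472 464 457 447 448 457 452 441 364 290]
 [274 275 378 460 471 463 456 447 447 460 451 442 391 287]
 [279 281 356 461 472 462 450 448 452 462 453 446 414 287]
 [283 288 319 454 469 459 446 442 456 458 446 449 433 303]
 [283 280 281 435 465 460 445 447 455 453 445 451 449 343]
 [279 282 283 415 460 456 443 448 460 450 443 453 456 376]
 [282 285 291 385 454 452 444 450 458 447 443 451 451 378]
 [286 288 285 326 445 448 443 451 457 445 442 436 411 408]
 [281 284 282 282 426 443 444 455 451 425 406 406 405 408]
 [286 285 287 291 403 436 439 442 411 396 403 406 414 438]
 [286 311 351 411 394 422 403 398 405 414 422 432 441 438]
 [368 419 417 412 405 400 410 415 425 437 437 432 437 436]
 [409 406 409 409 418 419 425 431 431 435 436 434 434 437]
 [416 413 418 423 426 431 433 434 434 434 435 440 440 439]
 [407 407 425 434 432 435 432 436 436 436 437 437 428 425]
 [423 429 431 437 436 438 436 438 436 434 426 422 415 417]]
```

Request:
send_rows(
  steps=[1, 0, 0, 0, 8, 1, 0, 0, 0, 8, 1, 0, 0, 0, 8, 1, 0, 0, 0, 8, 1, 0, 0, 0, 8, 1, 0, 0, 0, 8, 1, 0, 0, 0, 8, 1, 0, 0, 0, 8, 1, 0, 0, 0, 7, 1, 0, 0, 0, 0],
)

```text
clock: 2.45
position: [0.4841, 0.2319, 0.2311]
ee_rot: [-0.0, 0.669, 0.743, -0.0]
contact_force: [0.4, -0.1, 0.1]
width: 0.0853
gripper_force: 0.0
```

Run:
```python
from top import *
c,K,T=cam('wrist'); c,K,T=cam('wrist'); s=get_state(); print(s['position'],s['ee_rot'],s['qpos'].round(3),s['clock'])
np.savez('w2.npz',c=c,K=K,T=T); print(proj(K,T,[.497,.247,.159]))
for th in(8,11,14): ct=top(c,K,T,np.array([.497,.247,.159]),th=th)
d=np.load('w1.npz')
for a in [ct]: print(tri([ray(d['K'],d['T'],282.5,202),ray(K,T,*a)]))
z=lambda im,x,y,w,h,s:cv2.resize(im[y:y+h,x:x+w],(w*s,h*s),interpolation=cv2.INTER_CUBIC)
save('w12.png',np.hstack([z(d['c'],230,150,100,100,4),z(c,*(proj(K,T,[.497,.247,.12])-50).astype(int),100,100,4)]))
```

```text
[0.48433429 0.23184398 0.23115525] [-2.41807987e-04  6.68365999e-01  7.43832518e-01 -1.33874722e-04] [0.317 0.219 1.584 0.    1.339 0.21 ] 2.55
[269.89899244 182.52831554]
col [202.         148.66666667  98.55555556] px (267.9922928709056, 186.51878612716763) rect ((497.4513854980469, 244.6964111328125), (19.134605407714844, 14.526200294494629), 6.116020202636719)
col [202.         148.66666667  98.55555556] px (267.9577530176416, 186.67595171773442) rect ((497.4571228027344, 244.69784545898438), (19.171289443969727, 14.52719783782959), 6.1245527267456055)
col [202.         148.66666667  98.55555556] px (267.8582427536232, 186.72056159420288) rect ((497.4507751464844, 244.69717407226562), (19.183984756469727, 14.52719783782959), 6.124538898468018)
(array([0.49481192, 0.2465872 , 0.16701012]), [np.float64(0.0005335857249106265), np.float64(0.0005335857249106297)])
```

View pics/w12.png

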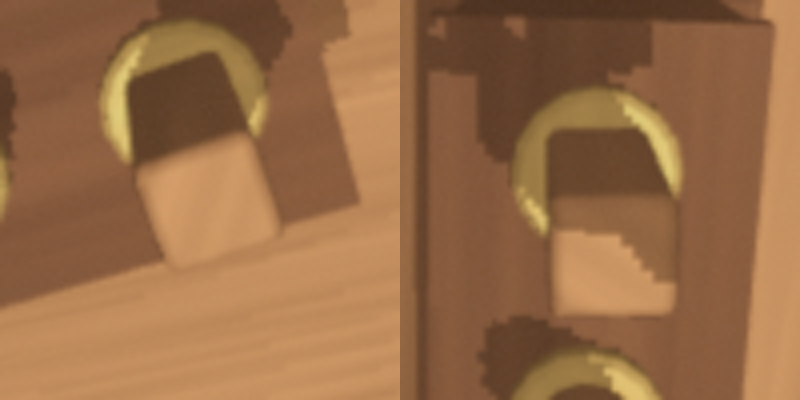

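Run:
```python
from h import *
d=np.load('w1.npz');e=np.load('w2.npz')
o=(proj(e['K'],e['T'],[.497,.247,.12])-50).astype(int)
f=lambda x,y,ox,oy:((x+.5)/4-.5+ox,(y+.5)/4-.5+oy)
L=[(138,168),(240,132),(282,232),(178,268)];Rr=[(152,195),(277,195),(277,313),(152,315)]
a=f(*np.mean(L,0),230,150);b=f(*np.mean(Rr,0),*o)
print(a,b,tri([ray(d['K'],d['T'],*a),ray(e['K'],e['T'],*b)]),onplane(d['K'],d['T'],*a,.159),onplane(e['K'],e['T'],*b,.159))
a=f(184,103,230,150);b=f(198,173,*o)
print(tri([ray(d['K'],d['T'],*a),ray(e['K'],e['T'],*b)]),onplane(d['K'],d['T'],*a,.093),onplane(e['K'],e['T'],*b,.093))
for L,o2,q in((L,(230,150),d),(Rr,o,e)):
    w=np.array([onplane(q['K'],q['T'],*f(*p,*o2),.159)[:2] for p in L]);v=np.roll(w,-1,0)-w;print(np.degrees(np.arctan2(v[:,1],v[:,0])),np.linalg.norm(v,axis=1))
s=get_state();q=s['ee_rot'];M=R.from_quat([q[1],q[2],q[3],q[0]]).as_matrix();print(M.round(3))
for t in([.497,.247,.18],[.497,.247,.12]):print('tool shift cm',(M.T@(np.array(t)-s['position'])*100).round(2))
```

```text
(np.float64(282.0), np.float64(199.625)) (np.float64(270.25), np.float64(181.25)) (array([0.49735124, 0.24699045, 0.15507286]), [np.float64(0.00021484982324447346), np.float64(0.0002148498232444818)]) [0.49564777 0.24707113 0.159     ] [0.49713147 0.24798933 0.159     ]
(array([0.49730371, 0.24701811, 0.08937366]), [np.float64(0.0001579018663939946), np.float64(0.00015790186639393498)]) [0.49609617 0.24708096 0.093     ] [0.49715272 0.24772536 0.093     ]
[  97.37555331   10.53459251  -82.37092389 -171.86606434] [0.0196478  0.02132513 0.02054013 0.02138549]
[   6.11221248  -81.86554111 -172.90150043   96.30809977] [0.02230376 0.022358   0.02301839 0.02274043]
[[-0.107  0.994 -0.001]
 [ 0.994  0.107  0.   ]
 [ 0.    -0.001 -1.   ]]
tool shift cm [1.37 1.42 5.12]
tool shift cm [ 1.37  1.43 11.12]
```

Request:
send_rows(
  steps=[1, 0.7, 0.7, 0, 1, 1, 0.7, 0.7, 0, 0, 1, 0, 0, 2.5, 0, 1, 0, 0, 2.5, 0, 1, 0, 0, 2.5, 0, 1, 0, 0, 2, 0, 1, 0, 0, 1.4, 0, 1, 0, 0, 1, 0, 1, 0, 0, 0, 0, 1, 0, 0, 0, 0],
)

```text
clock: 3.55
position: [0.4981, 0.2472, 0.1126]
ee_rot: [0.0, 0.676, 0.737, 0.0]
contact_force: [-0.3, -0.0, 0.1]
width: 0.0853
gripper_force: 0.0
```

Run:
```python
from h import *
s=get_state(); print(s['position'],s['ee_rot'],s['contact_force'],s['clock'])
c,K,T=cam('wrist'); a=cam('scene')[0]
z=lambda im,x,y,w,h,s:cv2.resize(im[y:y+h,x:x+w],(w*s,h*s),interpolation=cv2.INTER_CUBIC)
save('w3.png',np.hstack([c[:,100:500],z(a,240,140,100,96,4)]))
```

```text
[0.49806766 0.24719381 0.1125632 ] [1.28728940e-04 6.75797992e-01 7.37086792e-01 3.44687042e-04] [-0.33042521 -0.01887483  0.09219717] 3.55
```

View pics/w3.png

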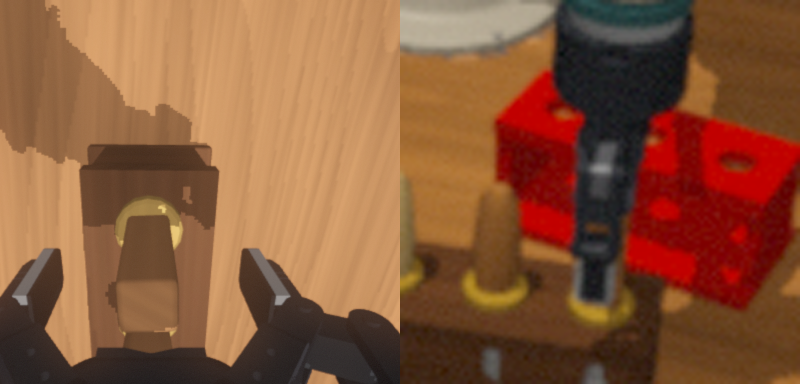

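The handle (wrist view, col 250, row 305) is centred between the pads and the gripper clears the chisels. Closing.

Request:
send_rows(
  steps=[-1, 0, 0, 0, 0, -1, 0, 0, 0, 0, -1, 0, 0, 0, 0, -1, 0, 0, 0, 0, -1, 0, 0, 0, 0, -1, 0, 0, 0, 0, -1, 0, 0, 0, 0, -1, 0, 0, 0, 0],
  newtons=60,
)

```text
clock: 4.45
position: [0.4975, 0.2468, 0.1126]
ee_rot: [0.0, 0.676, 0.737, 0.0]
contact_force: [-0.1, -1.1, 3.4]
width: 0.0234
gripper_force: 59.0
```

Request:
send_rows(
  steps=[-1, 0, 0, -0.5, 0, -1, 0, 0, -1, 0, -1, 0, 0, -1.5, 0, -1, 0, 0, -2, 0, -1, 0, 0, -2.5, 0, -1, 0, 0, -2.5, 0, -1, 0, 0, -2.5, 0, -1, 0, 0, -2.5, 0, -1, 0, 0, -2.5, 0, -1, 0, 0, -1.5, 0, -1, 0, 0, -1, 0],
)

```text
clock: 5.55
position: [0.4977, 0.2469, 0.3143]
ee_rot: [0.001, 0.676, 0.737, 0.001]
contact_force: [0.0, 0.0, -2.0]
width: 0.0234
gripper_force: 58.8
```

Request:
send_rows(
  steps=[-1, -1.5, 0.4, 0, 0, -1, -2.5, 0.6, 0, 0, -1, -3, 0.8, 0, 0, -1, -3, 0.8, 0, 0, -1, -3, 0.8, 0, 0, -1, -3, 0.8, 0, 0, -1, -3, 0.8, 0, 0, -1, -3, 0.8, 0, 0, -1, -3, 0.8, 0, 0, -1, -2.5, 0.6, 0, 0, -1, -2, 0.5, 0, 0, -1, 0, 0, 0, 0],
)

```text
clock: 6.75
position: [0.5997, -0.0443, 0.3104]
ee_rot: [-0.0, 0.677, 0.736, -0.001]
contact_force: [-0.4, 1.0, -1.7]
width: 0.0236
gripper_force: 58.8
```

Run:
```python
from h import *
for i in range(3): c,K,T=cam('wrist')
s=get_state(); print(s['position'],s['ee_rot'],s['contact_force'],s['clock'],s['width'])
np.savez('p1.npz',c=c,K=K,T=T); save('p1.png',c)
for p in([.5155,-.1932,.03],[.52,-.047,.03]): print(proj(K,T,p))
```

```text
[ 0.59887721 -0.04045421  0.31140868] [-1.11623244e-03  6.76078933e-01  7.36828280e-01 -3.40960515e-04] [-0.18306019  0.40900796 -0.93718393] 6.9 0.02346326434236937
[188.4385071  241.18013118]
[193.90802635 147.03164518]
```

View pics/p1.png

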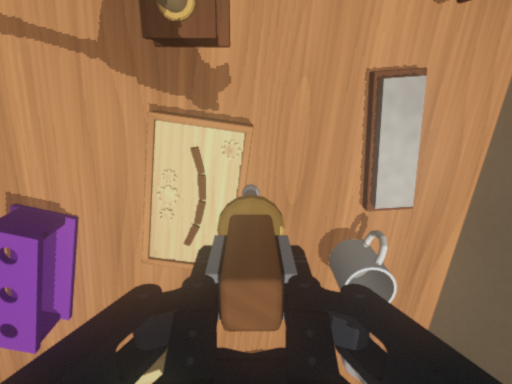

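The line runs from (195,150) (seam4, raised ends) to (188,243) (seam0) and bows to the right, as described. The held burnisher hides only the panel's lower right corner. I'll take a second view from the other side.

Request:
send_rows(
  steps=[-1, 0, -2, 0, 0, -1, 0, -3, 0, 0, -1, 0, -3, 0, 0, -1, 0, -3, 0, 0, -1, 0, -3, 0, 0, -1, 0, -2, 0, 0, -1, 0, 0, 0, 0, -1, 0, 0, 0, 0],
)

```text
clock: 7.7
position: [0.4402, -0.0536, 0.3127]
ee_rot: [0.001, 0.676, 0.737, 0.001]
contact_force: [-0.3, 0.0, -1.1]
width: 0.0231
gripper_force: 59.1
```

Run:
```python
from h import *
for i in range(2): c,K,T=cam('wrist')
s=get_state(); print(s['position'],s['clock'],s['contact_force'])
np.savez('p2.npz',c=c,K=K,T=T)
d=np.load('p1.npz')
u=proj(K,T,[.518,-.12,.03]); o=(u-[50,90]).astype(int); print(o)
z=lambda im,x,y,w,h,s:cv2.resize(im[y:y+h,x:x+w],(w*s,h*s),interpolation=cv2.INTER_CUBIC)
im=np.hstack([z(d['c'],140,102,120,172,3),z(c,o[0]-10,o[1]+4,140,172,3)]); print(im.shape)
save('p12.png',im)
```

```text
[ 0.44100299 -0.05389335  0.31237025] 7.8 [-0.32058032  0.38707216 -1.3752305 ]
[249 106]
(516, 780, 3)
```

View pics/p12.png

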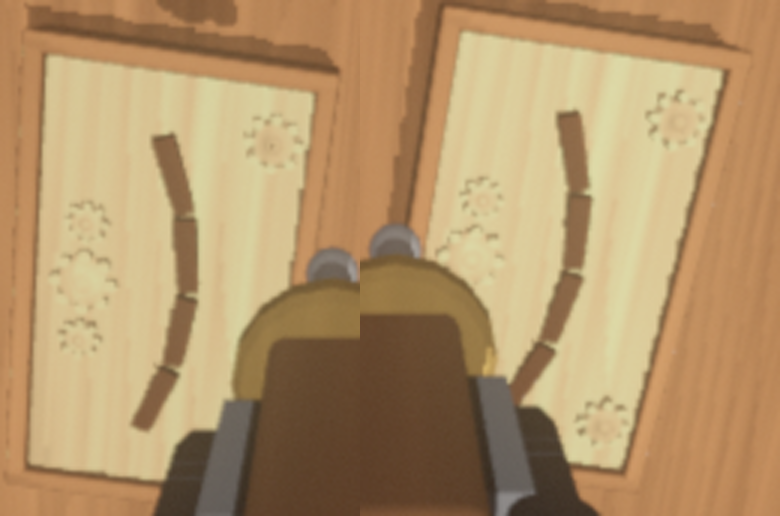

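```bash
cat > fit.py <<'E'
from h import *
from scipy.optimize import least_squares
S=np.array([[-6,-78],[8,-40],[13,-1],[8,39],[-6,77]])/1000
E
python3 - <<'E'
from fit import *
f=lambda x,y,ox,oy:((x+.5)/3-.5+ox,(y+.5)/3-.5+oy)
d=np.load('p1.npz');e=np.load('p2.npz')
obs=[]
for i,p in {0:(142,428),1:(172,367),2:(187,294),3:(186,214)}.items(): obs.append((1,i,.03,onplane(d['K'],d['T'],*f(*p,140,102),.03)))
obs.append((1,4,.037,onplane(d['K'],d['T'],*f(164,136,140,102),.037)))
for i,p in {1:(188,343),2:(212,270),3:(219,194)}.items(): obs.append((2,i,.03,onplane(e['K'],e['T'],*f(*p,239,110),.03)))
obs.append((2,4,.037,onplane(e['K'],e['T'],*f(208,112,239,110),.037)))
def mod(t,i): c,s=np.cos(t[2]),np.sin(t[2]); return np.array([[c,-s],[s,c]])@S[i]+t[:2]
for v in((1,),(2,),(1,2)):
    O=[o for o in obs if o[0] in v]
    r=least_squares(lambda t:np.concatenate([mod(t,o[1])-o[3][:2] for o in O]),[.52,-.12,0])
    print(v,r.x[:2].round(4),np.degrees(r.x[2]).round(2)); print((r.fun.reshape(-1,2)*1000).round(1).tolist())
t=r.x; print(np.array([mod(t,i) for i in range(5)]).round(4))
# height check: triangulate line points in both views
for i,a,b in((1,(172,367),(188,343)),(2,(187,294),(212,270)),(3,(186,214),(219,194)),(4,(164,136),(208,112))):
    print(i,tri([ray(d['K'],d['T'],*f(*a,140,102)),ray(e['K'],e['T'],*f(*b,239,110))])[0].round(4))
# tip of held burnisher: ball centre px in p1, p2
for q,px,of in((d,(333,268),(140,102)),(e,(396-360,243),(239,110))):
    M=q['T']@np.linalg.inv(get_image('wrist')['mount']); 
    p=M@np.array([0,0,.0876,1]); print('ball pred',proj(q['K'],q['T'],p[:3]),'seen',f(*px,*of), M[:3,3])
E
```

```text
(1,) [ 0.5224 -0.1221] -3.14
[[-1.3, -0.9], [0.5, 0.8], [1.5, -0.2], [0.5, -0.3], [-1.2, 0.6]]
(2,) [ 0.5212 -0.1226] -2.86
[[-0.2, 0.2], [0.4, -0.9], [-0.2, 0.9], [0.0, -0.2]]
(1, 2) [ 0.5219 -0.1224] -2.93
[[-1.5, -1.1], [0.1, 0.5], [0.9, -0.4], [-0.1, -0.5], [-2.0, 0.4], [0.4, 0.5], [1.1, -0.6], [0.5, 1.1], [0.7, 0.1]]
[[ 0.5119 -0.1999]
 [ 0.5278 -0.1627]
 [ 0.5348 -0.124 ]
 [ 0.5318 -0.0838]
 [ 0.5198 -0.0451]]
1 [ 0.5276 -0.1636  0.0292]
2 [ 0.5338 -0.1237  0.0296]
3 [ 0.5317 -0.0847  0.0281]
4 [ 0.5205 -0.0467  0.0298]
ball pred [250.12447545 193.32138586] seen (250.66666666666669, 191.0) [ 0.59891883 -0.04121352  0.3110678 ]
ball pred [250.12401849 193.32120208] seen (250.66666666666666, 190.66666666666669) [ 0.44072306 -0.05373913  0.31254106]
```

Request:
send_rows(
  steps=[-1, -2.5, 1, 0, 0, -1, -2.5, 1, 0, 0, -1, -2.5, 1, 0, 0, -1, -2.5, 1, 0, 0, -1, -2.5, 1, 1, 0, -1, -2.5, 0.9, 2, 0, -1, 0, 0, 3, 0, -1, 0, 0, 3, 0, -1, 0, 0, 3, 0, -1, 0, 0, 2.5, 0, -1, 0, 0, 1.5, 0, -1, 0, 0, 0.5, 0],
)

```text
clock: 9.1
position: [0.5113, -0.1981, 0.1447]
ee_rot: [-0.002, 0.676, 0.737, -0.0]
contact_force: [-0.2, 0.2, -2.0]
width: 0.0235
gripper_force: 59.3
```

Run:
```python
from h import *
for i in range(3): c,K,T=cam('wrist')
s=get_state(); print(s['position'],s['ee_rot'],s['clock'],s['contact_force'])
np.savez('p3.npz',c=c,K=K,T=T)
print(proj(K,T,[.5119,-.1999,.03]),proj(K,T,[.5278,-.1627,.03]),proj(K,T,s['position']-[0,0,.0946]),proj(K,T,[.5348,-.124,.03]))
save('p3.png',c[60:360,100:400].repeat(2,0).repeat(2,1))
```

```text
[ 0.51257715 -0.19881205  0.14732231] [4.81865433e-05 6.75835230e-01 7.37052735e-01 7.72275474e-05] 9.25 [-0.36464614  0.58407893 -0.992986  ]
[250.07450987 184.21868281] [272.6728083  143.74183251] [250.8870351  191.41614403] [286.56287818  96.66360197]
```

View pics/p3.png

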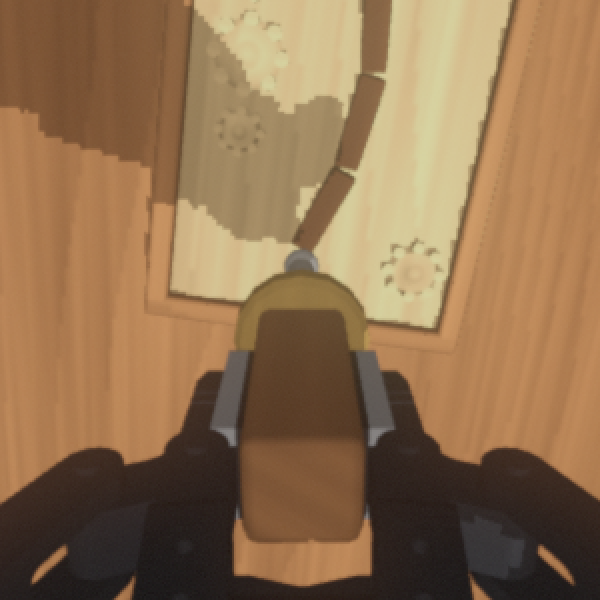

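Request:
send_rows(
  steps=[-1, 0, 0, 0.6, 0, -1, 0, 0, 0.6, 0, -1, 0, 0, 0.4, 0, -1, 0, 0, 0.2, 0, -1, 0, 0, 0.1, 0, -1, 0, 0, 0, 0, -1, 0, 0, 0, 0],
)

```text
clock: 9.95
position: [0.512, -0.1987, 0.1284]
ee_rot: [0.0, 0.676, 0.737, 0.0]
contact_force: [0.0, -1.5, -2.0]
width: 0.0231
gripper_force: 59.3
```

Request:
send_rows(
  steps=[-1, 0, 0, 0.05, 0, -1, 0, 0, 0.05, 0, -1, 0, 0, 0.05, 0, -1, 0, 0, 0, 0],
)

```text
clock: 10.35
position: [0.5119, -0.1986, 0.1267]
ee_rot: [-0.0, 0.676, 0.737, 0.0]
contact_force: [0.3, -0.9, -1.4]
width: 0.0231
gripper_force: 59.3
```

Request:
send_rows(
  steps=[-1, 0, 0, 0.05, 0, -1, 0, 0, 0.05, 0, -1, 0, 0, 0, 0],
)

```text
clock: 10.65
position: [0.5119, -0.1985, 0.1257]
ee_rot: [-0.0, 0.676, 0.737, 0.0]
contact_force: [-0.7, 0.1, -0.9]
width: 0.0235
gripper_force: 59.3
```

Request:
send_rows(
  steps=[-1, 0, 0, 0.05, 0, -1, 0, 0, 0, 0],
)

```text
clock: 10.85
position: [0.5119, -0.1986, 0.1252]
ee_rot: [-0.0, 0.676, 0.737, 0.0]
contact_force: [-0.1, 0.4, -3.0]
width: 0.0232
gripper_force: 59.3
```

Request:
send_rows(
  steps=[-1, 0, 0, 0.05, 0, -1, 0, 0, 0, 0],
)

```text
clock: 11.05
position: [0.5119, -0.1986, 0.1248]
ee_rot: [0.0, 0.676, 0.737, 0.0]
contact_force: [-1.0, -0.3, -1.8]
width: 0.0229
gripper_force: 59.3
```

Request:
send_rows(
  steps=[-1, 0, 0, 0.05, 0, -1, 0, 0, 0, 0],
)

```text
clock: 11.25
position: [0.512, -0.1987, 0.1246]
ee_rot: [0.0, 0.676, 0.737, 0.0]
contact_force: [-0.7, 0.0, 1.3]
width: 0.0231
gripper_force: 59.7
```

Request:
send_rows(
  steps=[-1, 0.1, 0.055, 0.01, 0, -1, 0.1, 0.055, 0.01, 0, -1, 0.1, 0.055, 0.01, 0, -1, 0.1, 0.055, 0, 0, -1, 0.1, 0.055, 0, 0, -1, 0.1, 0.055, 0, 0],
)

```text
clock: 11.85
position: [0.5155, -0.1935, 0.1248]
ee_rot: [0.002, 0.676, 0.737, -0.0]
contact_force: [-1.3, -3.3, 4.1]
width: 0.0232
gripper_force: 60.1
```

Request:
send_rows(
  steps=[-1, 0.13, 0.07, 0.01, 0, -1, 0.13, 0.07, 0, 0, -1, 0.13, 0.07, 0, 0, -1, 0.13, 0.07, 0, 0, -1, 0.13, 0.07, 0, 0, -1, 0.13, 0.07, 0, 0, -1, 0.13, 0.07, 0, 0, -1, 0.13, 0.07, 0, 0],
)

```text
clock: 12.65
position: [0.5196, -0.1815, 0.1242]
ee_rot: [0.0, 0.676, 0.737, 0.0]
contact_force: [-0.7, -1.9, 5.8]
width: 0.0232
gripper_force: 60.1
```

Request:
send_rows(
  steps=[-1, 0.15, 0.08, 0, 0, -1, 0.15, 0.08, 0, 0, -1, 0.15, 0.08, 0, 0, -1, 0.15, 0.08, 0, 0, -1, 0.15, 0.08, 0, 0, -1, 0.15, 0.08, 0, 0, -1, 0.15, 0.08, 0, 0, -1, 0.15, 0.08, 0, 0, -1, 0.15, 0.08, 0, 0, -1, 0.15, 0.08, 0, 0],
)

```text
clock: 13.65
position: [0.5262, -0.1658, 0.1242]
ee_rot: [0.0, 0.676, 0.737, -0.0]
contact_force: [-0.8, -2.4, 6.5]
width: 0.0231
gripper_force: 60.1
```

Request:
send_rows(
  steps=[-1, 0.15, 0.08, 0, 0, -1, 0.15, 0.08, 0, 0, -1, 0.11, 0.03, 0, 0, -1, 0.11, 0.03, 0, 0, -1, 0.11, 0.03, 0, 0, -1, 0.11, 0.03, 0, 0, -1, 0.11, 0.03, 0, 0, -1, 0.11, 0.03, 0, 0],
)

```text
clock: 14.45
position: [0.5294, -0.157, 0.1246]
ee_rot: [0.001, 0.676, 0.737, -0.0]
contact_force: [-0.2, -2.8, 5.2]
width: 0.0232
gripper_force: 60.2
```

Request:
send_rows(
  steps=[-1, 0.14, 0.03, 0, 0, -1, 0.14, 0.03, 0, 0, -1, 0.14, 0.03, 0, 0, -1, 0.14, 0.035, 0, 0, -1, 0.14, 0.035, 0, 0, -1, 0.14, 0.035, 0, 0, -1, 0.14, 0.035, 0, 0, -1, 0.14, 0.035, 0, 0, -1, 0.14, 0.035, 0, 0, -1, 0.14, 0.035, 0, 0, -1, 0.14, 0.035, 0, 0],
)

```text
clock: 15.55
position: [0.5315, -0.1403, 0.1242]
ee_rot: [0.001, 0.676, 0.737, 0.0]
contact_force: [-0.5, -2.4, 5.7]
width: 0.0234
gripper_force: 60.1
```

Run:
```python
from h import *
c,K,T=cam('wrist'); s=get_state(); print(s['position'],s['contact_force'],s['clock'])
for p in([.5348,-.124,.03],[.5318,-.0838,.03],[.5198,-.0451,.037]): print(proj(K,T,p))
b=cam('side')[0]
z=lambda im,x,y,w,h,s:cv2.resize(im[y:y+h,x:x+w],(w*s,h*s),interpolation=cv2.INTER_CUBIC)
save('m1.png',np.hstack([z(c,180,20,130,190,3),z(b,285,190,100,142,4)[:570,:400]]))
```

```text
[ 0.53149789 -0.1400269   0.12418116] [-0.56061032 -0.77580031  5.77269959] 15.6
[255.9873228  171.46120753]
[256.88714083 119.52534946]
[244.89507487  61.90317666]Traceback (most recent call last):
  File "<stdin>", line 6, in <module>
    return _nx.concatenate(arrs, 1, dtype=dtype, casting=casting)
           ~~~~~~~~~~~~~~~^^^^^^^^^^^^^^^^^^^^^^^^^^^^^^^^^^^^^^^
ValueError: all the input array dimensions except for the concatenation axis must match exactly, but along dimension 0, the array at index 0 has size 570 and the array at index 1 has size 568
```

Run:
```python
from h import *
c,K,T=cam('wrist'); g=c.astype(int).sum(2)
A=[np.array(p) for p in([.5348,-.124,.03],[.5318,-.0838,.0335],[.5198,-.0451,.037])]
for v in range(70,180,10):
    r=g[v,225:285]; m=np.where(r<330)[0]+225
    # model col at this row, flush
    best=None
    for a,b in zip(A[:-1],A[1:]):
        for t in np.linspace(0,1,200):
            q=proj(K,T,a+t*(b-a))
            if abs(q[1]-v)<.4: best=q[0]
    print(v,len(m),m.min() if len(m) else None,m.max() if len(m) else None,best and round(best,1))
```

```text
70 15 239 253 246.2
80 14 242 255 248.3
90 14 244 257 250.3
100 14 246 259 252.4
110 14 248 261 254.5
120 6 250 255 256.6
130 15 249 263 256.6
140 15 249 263 256.4
150 15 249 263 256.2
160 14 249 262 256.0
170 12 249 260 255.9
```

Request:
send_rows(
  steps=[-1, 0.14, 0.045, 0, 0, -1, 0.14, 0.045, 0, 0, -1, 0.14, 0.045, 0, 0, -1, 0.14, 0.045, 0, 0, -1, 0.14, 0.045, 0, 0, -1, 0.14, 0.045, 0, 0, -1, 0.14, 0.045, 0, 0, -1, 0.14, 0.045, 0, 0, -1, 0.14, 0.04, 0, 0, -1, 0.14, 0.04, 0, 0],
)

```text
clock: 16.7
position: [0.5345, -0.126, 0.1242]
ee_rot: [0.0, 0.676, 0.737, 0.0]
contact_force: [0.0, -2.6, 5.7]
width: 0.0233
gripper_force: 60.1
```

Request:
send_rows(
  steps=[-1, 0.13, 0.03, 0, 0, -1, 0.11, 0.005, 0, 0, -1, 0.11, 0, 0, 0, -1, 0.11, 0, 0, 0, -1, 0.11, 0, 0, 0, -1, 0.11, 0, 0, 0, -1, 0.11, 0, 0, 0, -1, 0.11, 0, 0, 0],
)

```text
clock: 17.5
position: [0.5352, -0.1181, 0.1248]
ee_rot: [0.002, 0.676, 0.737, 0.0]
contact_force: [0.7, -4.3, 5.7]
width: 0.0238
gripper_force: 60.3
```

Request:
send_rows(
  steps=[-1, 0.13, -0.01, 0, 0, -1, 0.14, -0.01, 0, 0, -1, 0.14, -0.01, 0, 0, -1, 0.14, -0.005, 0, 0, -1, 0.14, 0, 0, 0, -1, 0.14, 0, 0, 0, -1, 0.14, 0, 0, 0, -1, 0.14, 0, 0, 0, -1, 0.14, 0, 0, 0, -1, 0.14, 0, 0, 0, -1, 0.14, 0, 0, 0, -1, 0.14, 0, 0, 0],
)

```text
clock: 18.7
position: [0.5323, -0.1004, 0.1242]
ee_rot: [0.0, 0.676, 0.737, 0.0]
contact_force: [0.2, -2.4, 6.7]
width: 0.0234
gripper_force: 60.2
```

Request:
send_rows(
  steps=[-1, 0.14, 0.01, 0, 0, -1, 0.14, 0.01, 0, 0, -1, 0.14, 0.01, 0, 0, -1, 0.14, 0.01, 0, 0, -1, 0.14, 0.01, 0, 0, -1, 0.14, 0.01, 0, 0, -1, 0.14, 0.01, 0, 0, -1, 0.14, 0.01, 0, 0, -1, 0.14, 0.01, 0, 0, -1, 0.14, 0.01, 0, 0, -1, 0.14, 0, 0, 0],
)

```text
clock: 19.8
position: [0.5319, -0.085, 0.1242]
ee_rot: [0.0, 0.676, 0.737, 0.0]
contact_force: [-0.6, -3.4, 6.1]
width: 0.0235
gripper_force: 60.2
```

Request:
send_rows(
  steps=[-1, 0.12, -0.01, 0, 0, -1, 0.11, -0.025, 0, 0, -1, 0.11, -0.025, 0, 0, -1, 0.11, -0.025, 0, 0, -1, 0.11, -0.025, 0, 0, -1, 0.11, -0.025, 0, 0, -1, 0.11, -0.025, 0, 0],
)

```text
clock: 20.5
position: [0.5309, -0.0783, 0.1248]
ee_rot: [0.002, 0.676, 0.737, 0.0]
contact_force: [1.1, -4.5, 6.7]
width: 0.0234
gripper_force: 60.3
```

Request:
send_rows(
  steps=[-1, 0.14, -0.04, 0, 0, -1, 0.14, -0.04, 0, 0, -1, 0.14, -0.04, 0, 0, -1, 0.14, -0.035, 0, 0, -1, 0.14, -0.035, 0, 0, -1, 0.14, -0.035, 0, 0, -1, 0.14, -0.035, 0, 0, -1, 0.14, -0.035, 0, 0, -1, 0.14, -0.035, 0, 0, -1, 0.14, -0.035, 0, 0, -1, 0.14, -0.035, 0, 0, -1, 0.14, -0.035, 0, 0],
)

```text
clock: 21.7
position: [0.524, -0.0609, 0.1242]
ee_rot: [0.0, 0.676, 0.737, 0.0]
contact_force: [0.9, -3.0, 5.9]
width: 0.0238
gripper_force: 60.2
```

Request:
send_rows(
  steps=[-1, 0.14, -0.025, 0, 0, -1, 0.14, -0.025, 0, 0, -1, 0.14, -0.025, 0, 0, -1, 0.14, -0.025, 0, 0, -1, 0.14, -0.025, 0, 0, -1, 0.14, -0.025, 0, 0, -1, 0.14, -0.025, 0, 0, -1, 0.14, -0.025, 0, 0, -1, 0.14, -0.025, 0, 0, -1, 0.14, -0.025, 0, 0, -1, 0.1, -0.025, 0, 0, -1, 0, 0, 0, 0],
)

```text
clock: 22.9
position: [0.5197, -0.0457, 0.1241]
ee_rot: [-0.0, 0.676, 0.737, 0.001]
contact_force: [0.3, -1.8, 5.3]
width: 0.0233
gripper_force: 60.2
```

Request:
send_rows(
  steps=[-1, 0, 0, -0.5, 0, -1, 0, 0, -1.5, 0, -1, 0, 0, -2.5, 0, -1, 0, 0, -2.5, 0, -1, 0, 0, -2.5, 0, -1, 0, 0, -2.5, 0, -1, 0, 0, -2.5, 0, -1, 0, 0, -2.5, 0, -1, 0, 0, -1.5, 0, -1, 0, 0, -0.5, 0],
)

```text
clock: 23.9
position: [0.5191, -0.0453, 0.3145]
ee_rot: [-0.001, 0.676, 0.737, 0.001]
contact_force: [0.1, -0.0, -1.8]
width: 0.0237
gripper_force: 59.3
```

Request:
send_rows(
  steps=[-1, 1, 0, 0, 0, -1, 2, 0, 0, 0, -1, 3, 0, 0, 0, -1, 3, 0.1, 0, 0, -1, 3, 0.1, 0, 0, -1, 3, 0.1, 0, 0, -1, 3, 0, 0, 0, -1, 3, 0, 0, 0, -1, 3, 0, 0, 0, -1, 2.5, 0, 0, 0, -1, 2, 0, 0, 0, -1, 0.8, 0, 0, 0],
)

```text
clock: 25.1
position: [0.4953, 0.2482, 0.3118]
ee_rot: [-0.002, 0.675, 0.738, -0.001]
contact_force: [0.5, 0.1, -1.4]
width: 0.0232
gripper_force: 59.3
```

Request:
send_rows(
  steps=[-1, 0, 0, 0, 0, -1, 0, 0, 0, 0, -1, 0, 0, 0, 0],
)

```text
clock: 25.4
position: [0.4971, 0.2449, 0.3136]
ee_rot: [-0.0, 0.676, 0.737, -0.0]
contact_force: [-0.6, 0.4, -2.2]
width: 0.0232
gripper_force: 59.3
```

Run:
```python
from h import *
c,K,T=cam('wrist');s=get_state();q=s['ee_rot'];M=R.from_quat([q[1],q[2],q[3],q[0]]).as_matrix();print(s['position'],s['ee_rot'],s['clock'],s['contact_force'])
print('shift',(M.T@(np.array([.4975,.2468,.1126])-s['position'])*100).round(2))
# ball/shank seen: grey pixels just above collar, hand-held tool is fixed in this camera; compare with p1
d=np.load('p1.npz')['c']
for n,im in(('p1',d),('now',c)):
    h=cv2.cvtColor(im,cv2.COLOR_RGB2HSV)[195:330,190:315]; m=(abs(h[...,0].astype(int)-24)<6)&(h[...,1]>130)&(h[...,2]>60)
    ys,xs=np.where(m); print(n,len(xs),xs.mean()+190,ys.mean()+195,ys.min()+195)
    g=im[180:200,235:268].astype(int); k=(np.ptp(g,axis=2)<25); ys,xs=np.where(k); print('ball',len(xs),xs.mean()+235,ys.mean()+180)
a=cam('scene')[0]; save('f0.png',a); np.save('a.npy',a)
```

```text
[0.49722671 0.24489877 0.31378226] [ 1.82814891e-05  6.76388671e-01  7.36544835e-01 -2.66555937e-04] 25.45 [-0.31402957 -0.71341206 -2.02445901]
shift [ 0.19  0.05 20.12]
p1 725 244.83724137931034 213.17655172413794 197
ball 107 250.7570093457944 190.13084112149534
now 549 252.0127504553734 212.5664845173042 195
ball 133 250.3233082706767 189.99248120300751
```

Request:
send_rows(
  steps=[-1, 0.19, 0.05, 0, 0, -1, 0, 0, 1.5, 0, -1, 0, 0, 2.5, 0, -1, 0, 0, 2.5, 0, -1, 0, 0, 2, 0, -1, 0, 0, 2, 0, -1, 0, 0, 2, 0, -1, 0, 0, 2, 0, -1, 0, 0, 2, 0, -1, 0, 0, 1.5, 0, -1, 0, 0, 0.8, 0, -1, 0, 0, 0, 0],
)

```text
clock: 26.7
position: [0.497, 0.2474, 0.125]
ee_rot: [-0.001, 0.676, 0.737, -0.001]
contact_force: [-0.6, -0.1, -1.4]
width: 0.0233
gripper_force: 59.3
```

Request:
send_rows(
  steps=[-1, 0, 0, 0.5, 0, -1, 0, 0, 0.4, 0, -1, 0, 0, 0.3, 0, -1, 0, 0, 0, 0, -1, 0, 0, 0, 0],
)

```text
clock: 27.2
position: [0.4976, 0.2479, 0.114]
ee_rot: [0.0, 0.676, 0.737, 0.0]
contact_force: [0.6, -0.3, -1.2]
width: 0.0235
gripper_force: 59.3
```

Request:
send_rows(
  steps=[-1, -0.1, 0, 0.05, 0, -1, 0, 0, 0.05, 0, -1, 0, 0, 0.05, 0, -1, 0, 0, 0, 0],
)

```text
clock: 27.6
position: [0.4977, 0.2468, 0.1126]
ee_rot: [0.0, 0.676, 0.737, 0.0]
contact_force: [0.0, 0.1, -0.9]
width: 0.0236
gripper_force: 59.4
```

Request:
send_rows(
  steps=[-1, 0, 0, 0.03, 0, -1, 0, 0, 0, 0, -0.2, 0, 0, 0, 0, 0, 0, 0, 0, 0, 0.3, 0, 0, 0, 0, 0.6, 0, 0, 0, 0, 1, 0, 0, 0, 0, 1, 0, 0, 0, 0, 1, 0, 0, 0, 0, 1, 0, 0, 0, 0],
  newtons=20,
)

```text
clock: 28.6
position: [0.4976, 0.2468, 0.1121]
ee_rot: [-0.0, 0.676, 0.737, 0.0]
contact_force: [-0.3, 0.3, 0.4]
width: 0.0853
gripper_force: 0.0
```

Request:
send_rows(
  steps=[1, 0, 0, 0, 0, 1, 0, 0, 0, 0, 1, 0, 0, -1, 0, 1, 0, 0, -2, 0, 1, 0, 0, -2.5, 0, 1, 0, 0, -2.5, 0, 1, 0, 0, -2.5, 0, 1, 0, 0, -2.5, 0, 1, 0, 0, -2, 0, 1, 0, 0, -1, 0],
)

```text
clock: 29.6
position: [0.4984, 0.2471, 0.275]
ee_rot: [0.001, 0.676, 0.737, 0.002]
contact_force: [0.8, 0.7, -0.1]
width: 0.0854
gripper_force: 0.0
```

Request:
send_rows(
  steps=[1, 2, 0, -2, 0, 1, 3, -2, -1, 0, 1, 3, -3, 0, 0, 1, 3, -3, 0, 0, 1, 2, -2, 0, 0, 1, 0, 0, 0, 0, 1, 0, 0, 0, 0],
)

```text
clock: 30.3
position: [0.3864, 0.3677, 0.3021]
ee_rot: [0.0, 0.675, 0.738, -0.0]
contact_force: [0.6, -0.1, -0.0]
width: 0.0855
gripper_force: 0.0
```

Run:
```python
from h import *
s=get_state(); print(s['position'],s['clock'],s['contact_force'])
a,b=cam('scene')[0],cam('side')[0]
z=lambda im,x,y,w,h,s:cv2.resize(im[y:y+h,x:x+w],(w*s,h*s),interpolation=cv2.INTER_CUBIC)
top=np.hstack([z(a,215,175,100,75,4),z(b,245,130,100,75,4)])
bot=np.hstack([z(a,90,180,133,75,3),np.zeros((225,1,3),np.uint8),z(b,285,205,133,75,3),np.zeros((225,1,3),np.uint8)])
save('fin.png',np.vstack([top,bot]))
```

```text
[0.38644236 0.36774646 0.30208857] 30.3 [ 0.59000966 -0.08554625 -0.0457604 ]
```

View pics/fin.png

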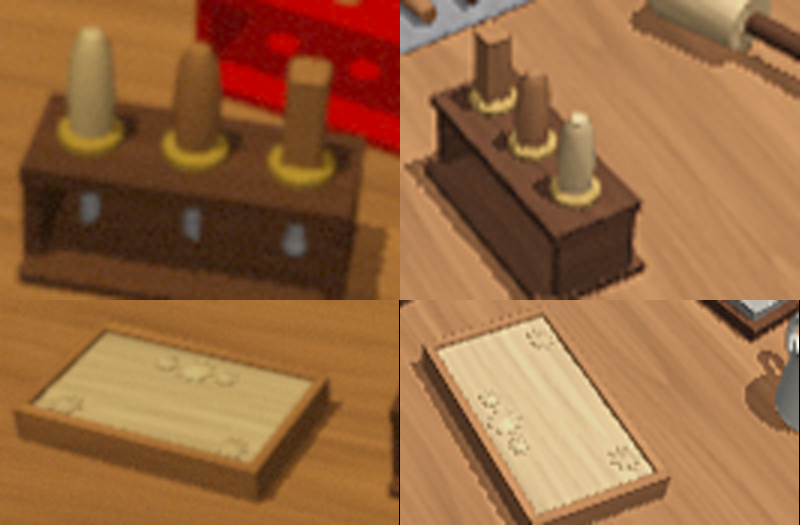

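The burnisher stands upright in its hole (scene crop at (310,110)), both chisels are unmoved, and no part of the line stands proud of the panel any more.

```bash
python3 -c "
from rig import sign_off; print(sign_off())"
```

```text
the job is handed in; nothing more can be done
None
```

I pressed all four lengths of the inlay flush in order in one unlifted stroke at about 7 N, stood the burnisher back upright in its hole with both chisels still standing, and handed the job in at about 30 s of the 67 s allowed.

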